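Trip test of the earth-leakage breaker on a pantry fitter's power box

ROBOT

A 6-joint arm with a two-finger parallel gripper is mounted at the origin on the work surface. World frame = base frame: x ahead of the robot, y to its left, z up, the work surface at z = 0. Lengths are in m, angles in rad, forces in N, time in s.
With the tool pointing down it reaches from about 0.375 to 0.975 m from the base axis. Payload 3.8 kg.
Tool frame: the origin (TCP) lies midway between the tips of the shut fingers; the grasp point (between the pads) lies 19 mm behind it; z points along the fingers, y is the line along which they close (so a half turn about z gives the same grasp; the last joint's range is limited). The gripper opens to 85 mm and grips with 20 to 120 N. Pads are 22 mm wide; open, the fingers measure 114 mm over their backs; the gripper's body (76 mm by 85 mm) begins 54 mm behind the grasp point. The pads swing forward as they close: fully open they stand 13 mm farther back than shut.
Start: joints at [-0.037, 0.264, 1.604, -0, 1.274, -0.037], TCP at [0.675, -0, 0.231] pointing down, gripper open.
Joint ranges: [-2.63, 2.63], [-0.94, 2.18], [0.31, 2.57], [-1.31, 4.45], [0, 2.66], [-2.55, 2.55]. Speed limits (rad/s): [2.57, 2.57, 3.14, 3.14, 3.14, 3.14].

INTERFACE

Orientations are given as a rotation vector (axis times angle).
In Python, from workcell import bot, read_camera, camera_info, ticket gives the robot as it stands.
- The arm moves only by the tool servo_tool, never from a script. Its argument "targets" is a list of rows, each an object of numbers: "hand": the closure, from -1 (fully open) to 1 (shut); "x", "y", "z": the shift along the tool's x, y, z as a fraction of full scale; "roll": the turn about the tool's z as a fraction of full scale. In form: [{"hand": .., "x": .., "y": .., "z": .., "roll": ..}, ...]. A call has 1 to 10 rows; each row is the pose to reach, as a shift and turn from the pose commanded when the call began, along the tool's axes at that moment, turning the shorter way round; what a row does not reach only later rows make up. Full scale, the value 1, is 50 cm for a shift and 180 degrees for a turn. A row lasts 1/12 s, in which the tool goes at most 41.7 mm and 7.16 degrees, less where a joint would pass 70% of its speed; a pose out of reach is approached as far as the arm can. A call with a number of a shift or a turn outside -1 to 1 is refused whole. A call with a gripper value outside its range is refused whole. The fingers move at their own pace and stop on an object; "grip_force" is the grip in N (left out, the last holds). Time passes only in rows, so rows that repeat a pose let the fingers close. It gives the time, the measured TCP pose, the force, the opening and the grip force at its end, in the units of the state.
- bot.read_state(): the state, without advancing time (a new reading comes with each control period).
- read_camera(name): name is "scene" or "side" or "wrist"; returns the picture (384x512x3 uint8, red, green, blue); there is no depth.
- camera_info(name): a dict with "fx", "fy", "cx", "cy" (pixels), "eye" and "orientation" of the camera in the world; the wrist camera has in their place "T_tool_cam" (4x4, takes a point from camera to tool coordinates, whose origin is the TCP and whose axes are the flange's). Camera axes: x right, y down, z forward; pixel columns grow to the right and rows downward; lengths in m; the calibration is good to about 2 mm. A picture is of the moment at which its call begins: read the wrist's pose just before it. camera_info takes no time and is no camera call.
- ticket.finish_job(): hands the job in; it is judged then, once.
The state is a dict: "time": time; "q": joint angles; "joint_vel": joint speeds; "joint_torque": joint torques, N m; "tool_pos": TCP position; "tcp_rot": TCP orientation; "wrist_force": force on the tool from outside, world axes, zero at the start; "torque": the same for the moment, N m; "width": opening from 0.0 (shut) to 1.0 (fully open); "grip_force": force on a finger pad.
Only numpy, scipy, OpenCV 4.12 (cv2) and the standard library are available. Lean on these libraries where they do the work, as an engineer would, in place of code of your own. Each camera call takes 0.05 s, during which the arm holds its last target. There are 200 camera calls.

TASK

The power box has to be proved before work starts, but a maple shelf board has been left leaning in front of its breaker: first lean the board safely against the woven basket instead, so that it stands on the worktop by itself. Then press the test button of the large earth-leakage breaker so that its handle drops, and lift the handle back up until it stays on. Leave the small breakers on and everything else standing where it is.

Things in the scene. Friction and masses are not known exactly. Their poses are not given: they have to be found in the camera images.
- table: the worktop, its top at z = 0. Fixed stock and equipment stands along its back (from x = 0.84, up to 220 mm tall) and along its sides (|y| above 0.62), clear of the work
- powerbox: portable power distributor, black case 230 deep (x) x 260 wide (y) mm, fixed, left or right on the worktop; origin at the centre of its underside, front towards its -x. Upright front 110 mm high, two socket lids stand out 6 mm; from its upper edge (x = -115) the panel slopes up to z = 208 mm at 25 degrees; behind it a steel carrying bow at x = 105, up to z = 251 mm
- breaker: earth-leakage breaker: white case 150 (x) x 80 (y) mm, the largest device, in the left (+y) half of the sloping panel, 16 mm proud of it; origin at the centre of its front face, x up the slope, y left, z out of the face (25 degrees from vertical, towards the front). The row of three small breakers lies to its right at y = -83 to -138 mm
- toggle (a joint): earth-leakage breaker's handle, rad: 0.01 = up, latched (on, as at the start), 0.9 = down (off), -0.18 = upper stop. The test button releases it and a spring throws it down; it cannot be pushed down by hand. To latch it, raise it against the spring (3 to 4 N at its tip, more lower down, a click near the end) to below -0.01; let go it then stays at 0.01, else it falls again
- toggle_tip (a point): middle of the free end of that handle, a black bar 26 mm wide (breaker y), 12 thick; it pivots about breaker y at breaker x = 12, z = -10 mm, 50 mm from the pivot to the tip, leaning 0.45 rad up the slope when on, 0.45 rad down it when off: the tip stands 35 mm out of the face at breaker x = 34 (on) or -10 mm (off), y = 0
- button (a joint): travel of the earth-leakage breaker's test button, m: 0 = out, 0.006 = fully in. It trips the toggle at about 2 to 3 mm; needs about 3 N to trip and 4.5 N fully in, springs back
- button_top (a point): centre of the top of the round grey test button, 18 mm diameter, standing 9 mm out of the breaker's face below and to the right of the handle (breaker x = -42, y = -22 mm); pressed along breaker -z
- mcb1 (a joint): toggle of one of the three small single-pole breakers in a row beside the earth-leakage breaker; 0 = up (on, as they start), 0.7 = down (off); held by friction only; to be left on; the nearest to the earth-leakage breaker
- mcb2 (a joint): toggle of one of the three small single-pole breakers in a row beside the earth-leakage breaker; 0 = up (on, as they start), 0.7 = down (off); held by friction only; to be left on; the middle one
- mcb3 (a joint): toggle of one of the three small single-pole breakers in a row beside the earth-leakage breaker; 0 = up (on, as they start), 0.7 = down (off); held by friction only; to be left on; the farthest
- shelf: maple shelf board 16 thick (x) x 160 wide (y) x 200 tall (z) mm, 0.27 to 0.47 kg, leaning 0.3 rad on the upper front edge of the power box; origin at the middle of its lower edge, z up the board, x through it towards the power box. Its upper 75 mm is free on both faces, but the breaker and its test button lie behind it: open the fingers no wider than needed
- basket: dark woven basket full of packets, 190 deep (x) x 300 wide (y) x 125 mm high (z), fixed; origin at the centre of its underside, front faces its own -x; the front is upright at x = -95 mm, and nothing in it stands above the rim
- jar: straight glass storage jar with a wooden lid, 88 mm diameter, 150 mm tall; origin at the centre of its underside. A bystander beside the place in front of the basket
- canister: white ceramic canister with a wooden lid, 80 mm diameter, 110 mm tall; origin at the centre of its underside. A bystander at the other side of the place in front of the basket
- carton: small cardboard carton, 50 x 62 x 90 mm tall; origin at the centre of its underside. A bystander standing beside the shelf board in front of the power box
- bottle: green glass bottle, 72 mm diameter, 235 mm tall; origin at the centre of its underside. A bystander between the power box and the basket
- driver: screwdriver with a black handle, 200 mm long, lying along its own x; origin under its middle. A bystander behind the other things
- hinge: steel concealed cabinet hinge, 95 x 55 x 16 mm, lying flat; origin at its underside. A bystander behind the other things
Mind the look-alikes: they are no part of the job. There is more than one size of the shelf; the job needs the largest.

How it is judged:
By the outcome, as a careful person would: the job done as asked, in the order asked, and still so for the second after the job is handed in, with the robot touching nothing.
It also fails if it takes over 67 s, if anything falls off the work surface, if the arm or the gripper's body presses on something with over 40 N, if the wrist force passes 120 N, or if a joint passes its speed limit or range.

## Working session

There is one attempt and no reset: what is moved stays moved. The work goes in short steps, Python scripts to look and compute and a tool call to move; the robot and the scene stay as the last step left them, time stands still between calls to the robot, and variables do not carry over. Pictures are saved under pics/ and viewed, at most 10 in all, crops included, and the job is handed in when it is done.

Besides the shell and the picture viewer there is one more tool, called after ">>>" as name(argument=value, ...), one argument or row to a line, values as JSON. servo_tool: Moves the arm, as the interface text tells. Its arguments: {"type":"object","properties":{"targets":{"type":"array"},"grip_force":{"type":"number"}},"required":["targets"]}

```bash
ls; mkdir -p pics; python3 - <<'E'
from workcell import bot, read_camera, camera_info
import cv2,numpy as np
print(bot.read_state())
for n in ["scene","side","wrist"]:
    i=camera_info(n); print(n,i)
    im=read_camera(n)
    cv2.imwrite(f"pics/{n}0.png",im[:,:,::-1])
a=cv2.imread("pics/scene0.png");cv2.imwrite("pics/scene0b.png",cv2.resize(a,(800,600),interpolation=cv2.INTER_CUBIC))
a=cv2.imread("pics/side0.png");cv2.imwrite("pics/side0b.png",cv2.resize(a,(800,600),interpolation=cv2.INTER_CUBIC))
E
```

```text
pics
{'time': 0.0, 'q': array([-3.68874622e-02,  2.64785302e-01,  1.60544174e+00, -6.50803419e-06,
        1.27367452e+00, -3.69067098e-02]), 'joint_vel': array([ 0.00016912,  0.00106834, -0.00011762,  0.00070672, -0.00012895,
        0.00059871]), 'joint_torque': array([ 6.10465631e-04, -5.15121067e+01, -3.67308676e+01, -4.07824507e-05,
        1.31324201e-02,  1.46811578e-05]), 'tool_pos': array([6.74242224e-01, 3.24136676e-05, 2.29903778e-01]), 'tcp_rot': array([-2.22022403, -2.22027101,  0.00247404]), 'wrist_force': array([-0.30546252,  0.24510093,  0.5002553 ]), 'torque': array([-0.00383039,  0.0019923 , -0.04438679]), 'grip_force': 0.0, 'width': 1.000332118461225}
scene {'fx': 367.50809081148003, 'fy': 367.50809081148003, 'cx': 259.03103034656357, 'cy': 192.69337934955385, 'eye': array([ 1.46462604, -0.14126343,  1.07922791]), 'orientation': array([-1.80246517, -1.71801819,  0.70979903])}
side {'fx': 410.4543298761104, 'fy': 410.4543298761104, 'cx': 253.3517215402236, 'cy': 196.0229764497347, 'eye': array([0.04321535, 1.08959899, 0.89405557]), 'orientation': array([-0.51787092,  2.50314874, -1.44918594])}
wrist {'fx': 298.3549190264799, 'fy': 298.3549190264799, 'cx': 258.1564598272239, 'cy': 188.32118947969667, 'T_tool_cam': array([[-1.16166257e-03, -9.61617979e-01, -2.74389347e-01,
         6.91065711e-02],
       [ 9.99998711e-01, -1.42113798e-03,  7.46861199e-04,
         9.43567127e-04],
       [-1.10814028e-03, -2.74388126e-01,  9.61618390e-01,
        -1.43072802e-01],
       [ 0.00000000e+00,  0.00000000e+00,  0.00000000e+00,
         1.00000000e+00]])}
```

View pics/scene0b.png

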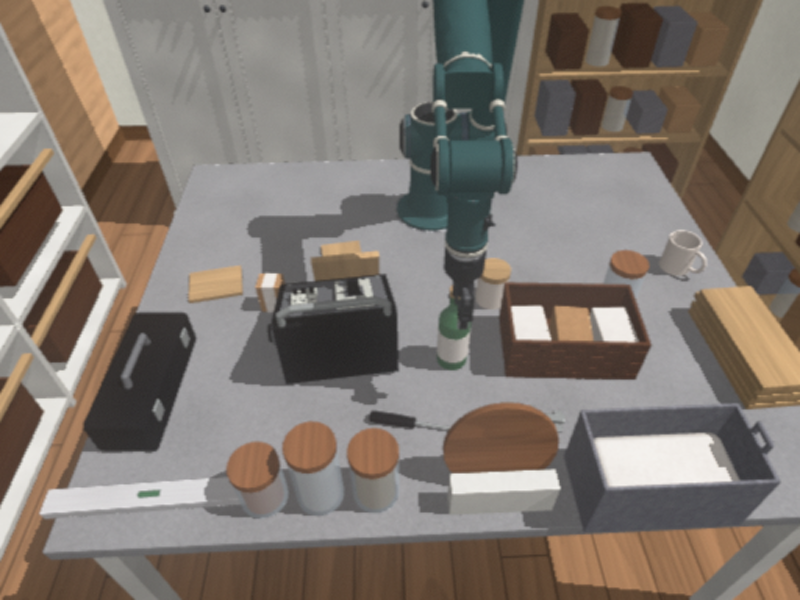

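View pics/side0b.png

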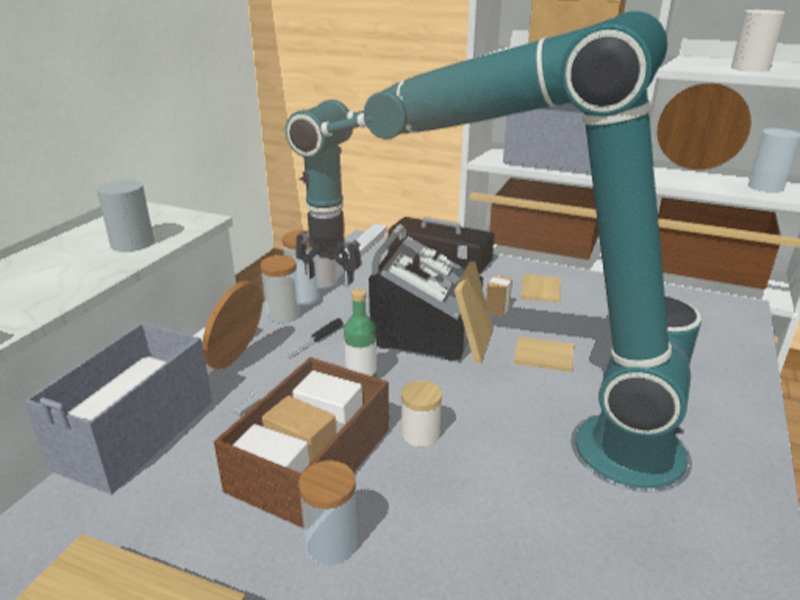

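The scene image shows the power box at left (-y), the board leaning on its front at about (345,262), and the basket at right (500–645, 285–375). The canister, jar and bottle stand around the basket. The next view combines the wrist picture with zoomed crops.

```bash
python3 - <<'E'
import cv2,numpy as np
a=cv2.imread("pics/scene0.png");b=cv2.imread("pics/side0.png")
def crop(im,x0,y0,w,h,s):
    c=cv2.resize(im[y0:y0+h,x0:x0+w],None,fx=s,fy=s,interpolation=cv2.INTER_CUBIC)
    for x in range((x0+9)//10*10,x0+w,10):
        cv2.line(c,((x-x0)*s,0),((x-x0)*s,9 if x%50==0 else 4),(0,0,255),1)
        if x%20==0: cv2.putText(c,str(x),((x-x0)*s,20),0,.35,(0,0,255),1)
    for y in range((y0+9)//10*10,y0+h,10):
        cv2.line(c,(0,(y-y0)*s),(9 if y%50==0 else 4,(y-y0)*s),(0,0,255),1)
        if y%20==0: cv2.putText(c,str(y),(10,(y-y0)*s+4),0,.35,(0,0,255),1)
    return c
c=crop(a,160,145,266,100,3); d=crop(b,130,130,200,100,4)[:,:798]
d=cv2.copyMakeBorder(crop(b,130,130,266,100,3),0,0,0,0,0)
cv2.imwrite("pics/comp1.png",np.vstack([c,d]))
w=crop(cv2.imread("pics/wrist0.png"),0,0,512,384,1)
cv2.imwrite("pics/w0.png",cv2.resize(w,(800,600),interpolation=cv2.INTER_CUBIC))
E
```

```text
(no output)
```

View pics/comp1.png

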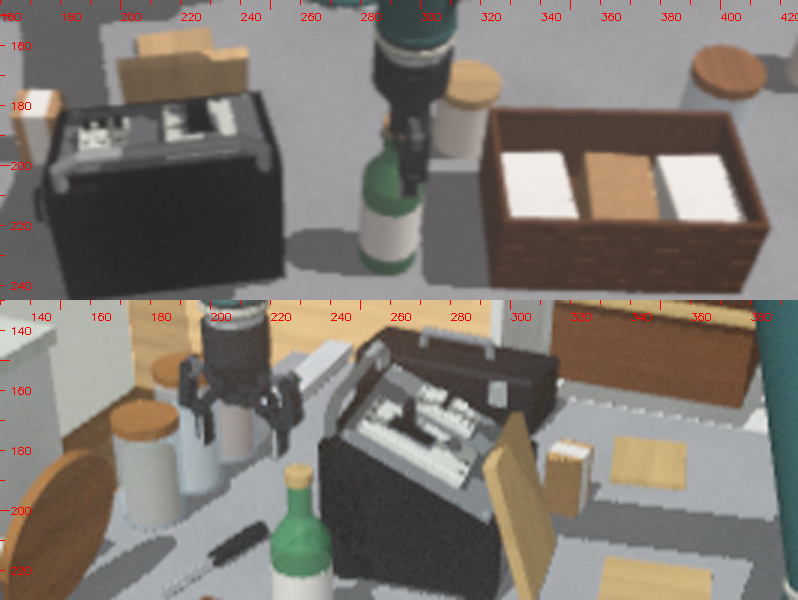

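View pics/w0.png

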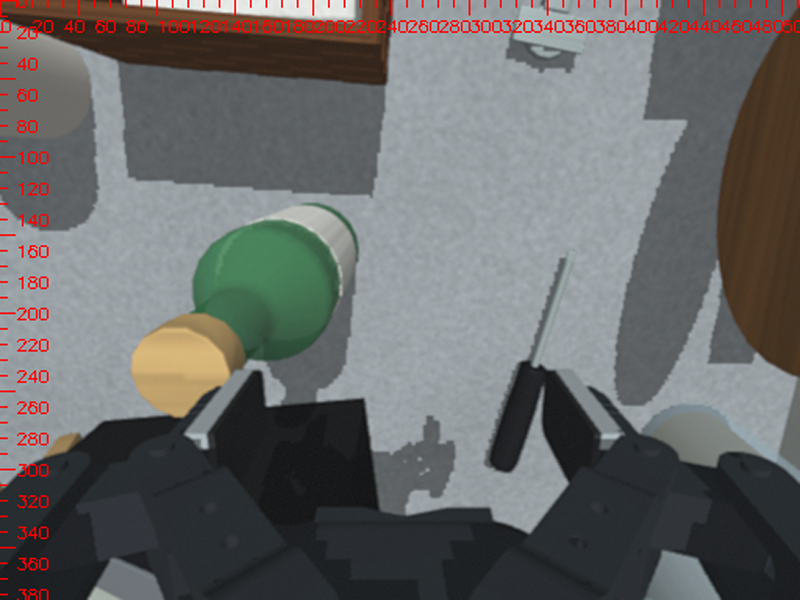

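Power box, board and basket corners are readable in both views, and the wrist picture shows only the basket edge, bottle and driver. Next I fit the poses from the corner pixels.

```bash
cat > h.py <<'E'
import numpy as np
from scipy.optimize import least_squares
from scipy.spatial.transform import Rotation as R
from workcell import bot,read_camera,camera_info
def cam(n,st=None):
    i=camera_info(n)
    if n=="wrist":
        T=np.eye(4);T[:3,:3]=R.from_rotvec(st["tcp_rot"]).as_matrix();T[:3,3]=st["tool_pos"]
        T=T@i["T_tool_cam"]; return i,T[:3,:3],T[:3,3]
    return i,R.from_rotvec(i["orientation"]).as_matrix(),np.array(i["eye"])
def proj(c,P):
    i,Rm,e=c; p=(np.asarray(P)-e)@Rm
    return np.c_[i["fx"]*p[...,0]/p[...,2]+i["cx"],i["fy"]*p[...,1]/p[...,2]+i["cy"]]
def ray(c,u,z):
    i,Rm,e=c; d=Rm@np.array([(u[0]-i["cx"])/i["fx"],(u[1]-i["cy"])/i["fy"],1]); return e+d*(z-e[2])/d[2]
def pose(p,L):
    c,s=np.cos(p[2]),np.sin(p[2]);L=np.asarray(L,float)
    return np.c_[p[0]+c*L[:,0]-s*L[:,1],p[1]+s*L[:,0]+c*L[:,1],L[:,2]]
def fit(obs,x0):
    # obs: list of (cam,[local],[px])
    f=lambda p:np.concatenate([(proj(c,pose(p,L))-np.array(u)).ravel() for c,L,u in obs])
    r=least_squares(f,x0,loss="soft_l1"); return r.x,r.fun.reshape(-1,2)
E
python3 - <<'E'
from h import *
S=cam("scene");D=cam("side");np.set_printoptions(precision=3,suppress=True)
h=.095;w=.15
L=[[-h,-w,.125],[-h,w,.125],[h,-w,.125],[h,w,.125],[h,-w,0],[h,w,0]]
U=[[323.3,181.7],[402.7,182.7],[325.7,219],[416,220.3],[325.7,240.7],[406.7,242.7]]
L2=[[-h,-w,.125],[-h,w,.125],[h,w,.125],[-h,w,0],[-h,-w,0],[h,w,0]]
U2=np.array([[388,381],[302,470],[218,435],[300,522],[385,430],[222,488]])/1.5625
for o in ([(S,L,U)],[(S,L,U),(D,L2,U2)]):
    p,r=fit(o,[.7,.25,0]); print("basket",p); print(r.round(1).tolist())
h=.115;w=.13
L=[[h,-w,0],[h,w,0]];U=[[184,244.3],[254.7,237.3]]
L2=[[-h,w,0],[-h,w,.11],[h,w,0]];U2=[[296,229],[296.7,203.3],[242.7,221.7]]
p,r=fit([(S,L,U),(D,L2,U2)],[.6,-.25,0]);print("box",p);print(r.round(1).tolist())
# board: top robot side edge at z
for n,c,us in (("scene",S,[[199.3,165.7],[242.7,161.7]]),("side",D,[[302.3,167.3],[291.7,183.3]])):
    for u in us: print(n,ray(c,u,.195))
for u in [[306.7,229.3],[315.3,210]]: print("bot",ray(D,u,0))
# bystanders (base/lid tops)
print("bottle top",ray(S,[238*1.0+51.7,0*1],.235) if 0 else "")
print("canister lid scene",ray(S,[160+470/3,145+80/3],.11),"side",ray(D,[421/1.5625,395/1.5625],.11))
print("jar lid scene",ray(S,[160+728/3,145+70/3],.15),"side",ray(D,[328/1.5625,482/1.5625],.15))
print("carton top scene",ray(S,[160+38/3,145+95/3],.09),"side",ray(D,[130+572/3,130+147/3],.09))
st=bot.read_state()
W=cam("wrist",st);print("bottle wrist",ray(W,[188/1.5625,362/1.5625],.235),"side",ray(D,[359/1.5625,294/1.5625],.235))
E
```

```text
basket [ 0.579  0.281 -0.076]
[[-0.8, -1.2], [0.3, -0.9], [1.9, -0.1], [0.7, 0.4], [-2.4, 0.6], [-0.3, 0.3]]
basket [ 0.58   0.278 -0.087]
[[-1.3, -1.2], [-0.0, -0.2], [0.7, -0.0], [-0.2, 1.2], [-3.6, 0.6], [-1.3, 1.1], [-0.1, -1.2], [-1.4, 2.8], [-3.7, 1.6], [3.3, 3.2], [2.0, -1.8], [-0.1, 0.4]]
box [ 0.53  -0.268  0.104]
[[-1.1, 1.7], [-0.6, -0.1], [0.3, 3.3], [1.1, 4.3], [-3.8, 0.6]]
scene [ 0.445 -0.317  0.195]
scene [ 0.43  -0.159  0.195]
side [ 0.44  -0.31   0.195]
side [ 0.436 -0.168  0.195]
bot [ 0.371 -0.186  0.   ]
bot [ 0.38  -0.335  0.   ]
bottle top 
canister lid scene [0.406 0.128 0.11 ] side [0.399 0.14  0.11 ]
jar lid scene [0.448 0.445 0.15 ] side [0.435 0.453 0.15 ]
carton top scene [ 0.384 -0.439  0.09 ] side [ 0.394 -0.442  0.09 ]
bottle wrist [0.606 0.007 0.235] side [0.592 0.019 0.235]
```

>>> servo_tool(
  targets=[
    {"hand": -1,"x": 0,"y": 0,"z": -0.1,"roll": 0},
    {"hand": -1,"x": 0,"y": 0,"z": -0.2,"roll": 0},
    {"hand": -1,"x": 0,"y": 0,"z": -0.2,"roll": 0},
    {"hand": -1,"x": -0.66,"y": -0.35,"z": -0.2,"roll": 0},
    {"hand": -1,"x": -0.66,"y": -0.35,"z": -0.2,"roll": 0},
    {"hand": -1,"x": -0.66,"y": -0.35,"z": -0.2,"roll": 0},
    {"hand": -1,"x": -0.66,"y": -0.35,"z": -0.2,"roll": 0},
    {"hand": -1,"x": -0.66,"y": -0.35,"z": -0.2,"roll": 0},
    {"hand": -1,"x": -0.66,"y": -0.35,"z": -0.2,"roll": 0},
    {"hand": -1,"x": -0.66,"y": -0.35,"z": -0.2,"roll": 0},
  ],
)

```text
time: 0.98
tool_pos: [0.537, -0.259, 0.331]
tcp_rot: [-2.221, -2.222, 0.0]
wrist_force: [1.1, -0.9, 0.6]
width: 1.0
grip_force: 0.0
```

>>> servo_tool(
  targets=[
    {"hand": 0.1,"x": 0,"y": 0,"z": 0,"roll": 0},
    {"hand": 0.1,"x": 0,"y": 0,"z": 0,"roll": 0},
    {"hand": 0.1,"x": 0,"y": 0,"z": 0,"roll": 0},
    {"hand": 0.1,"x": 0,"y": 0,"z": 0,"roll": 0},
    {"hand": 0.1,"x": 0,"y": 0,"z": 0,"roll": 0},
    {"hand": 0.1,"x": 0,"y": 0,"z": 0,"roll": 0},
  ],
)

```text
time: 1.48
tool_pos: [0.539, -0.2564, 0.3312]
tcp_rot: [-2.219, -2.224, -0.0]
wrist_force: [-0.5, 0.5, -0.1]
width: 0.448
grip_force: 0.0
```

```bash
python3 - <<'E'
from h import *
import cv2
st=bot.read_state();np.set_printoptions(precision=4,suppress=True)
print(st["time"],st["tool_pos"],st["tcp_rot"],st["width"])
im=read_camera("wrist");cv2.imwrite("pics/w1.png",im[:,:,::-1])
np.save("st1.npy",st,allow_pickle=True)
c=cv2.resize(im[:,:,::-1],(800,600),interpolation=cv2.INTER_CUBIC);cv2.imwrite("pics/w1b.png",c)
E
```

```text
1.4833 [ 0.539  -0.2564  0.3312] [-2.2189 -2.2236 -0.0001] 0.4481873495433961
```

View pics/w1b.png

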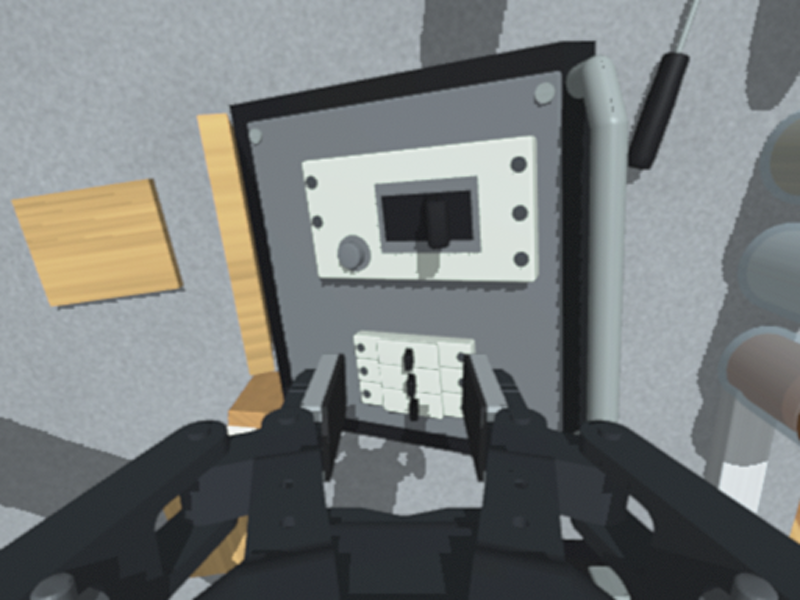

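The breaker face has corners at (302,162), (535,137), (540,281) and (320,279). The button is at (352,252), and the board's top runs from (199–226,115) to (248–272,372). I fit both poses.

```bash
python3 - <<'E'
from h import *
np.set_printoptions(precision=4,suppress=True)
st=np.load("st1.npy",allow_pickle=True).item();W=cam("wrist",st)
def br(p,L):
    M=(R.from_euler('z',p[3])*R.from_euler('y',-np.radians(25))).as_matrix(); return np.asarray(p[:3])+np.asarray(L)@M.T
L=np.array([[-.075,.04,0],[.075,.04,0],[.075,-.04,0],[-.075,-.04,0],[-.042,-.022,.009]])
U=np.array([[302,162],[535,137],[540,281],[320,279],[350,249]])/1.5625
r=least_squares(lambda p:(proj(W,br(p,L))-U).ravel(),[.53,-.2,.17,.1]);print("breaker",r.x,r.fun.round(1));p=r.x
np.save("br.npy",p)
print("button",br(p,[[-.042,-.022,.009]]),"tip on",br(p,[[.034,0,.035]]),"tip off",br(p,[[-.01,0,.035]]))
print("tip px",proj(W,br(p,[[.034,0,.035]]))*1.5625)
def bd(p,L):
    M=(R.from_euler('z',p[2])*R.from_euler('y',.3)).as_matrix(); return np.array([p[0],p[1],.0024])+np.asarray(L)@M.T
L=np.array([[-.008,.08,.2],[.008,.08,.2],[-.008,-.08,.2],[.008,-.08,.2]])
U=np.array([[199,115],[226,114],[248,372],[272,372]])/1.5625
r=least_squares(lambda p:(proj(W,bd(p,L))-U).ravel(),[.38,-.2,.1]);print("board",r.x,r.fun.round(1));print(bd(r.x,L)); print("top mid",bd(r.x,[[0,0,.2],[0,0,.175],[0,0,.16]]))
# box front edge
a=ray(W,np.array([232,106])/1.5625,.11);print("front left upper corner",a)
# expected from board yaw
E
```

```text
breaker [ 0.5454 -0.22    0.1846  0.0949] [ 0.9 -1.2  0.2 -1.6 -1.5  0.5  0.3 -1.3  0.4  3.7]
button [[ 0.5058 -0.2459  0.175 ]] tip on [[ 0.5613 -0.2185  0.2307]] tip off [[ 0.5216 -0.2223  0.2121]]
tip px [[444.0973 223.6329]]
board [ 0.3804 -0.2464  0.084 ] [-1.  -0.2  1.  -0.6 -0.4  2.1  0.3 -1.1]
[[ 0.4249 -0.1624  0.1958]
 [ 0.4402 -0.1611  0.1911]
 [ 0.4384 -0.3218  0.1958]
 [ 0.4536 -0.3205  0.1911]]
top mid [[ 0.4393 -0.2415  0.1935]
 [ 0.4319 -0.2421  0.1696]
 [ 0.4275 -0.2424  0.1553]]
front left upper corner [ 0.4153 -0.1487  0.11  ]
```

>>> servo_tool(
  targets=[
    {"hand": 0,"x": 0.029,"y": -0.212,"z": 0,"roll": -0.029},
    {"hand": 0,"x": 0.029,"y": -0.212,"z": 0,"roll": -0.029},
    {"hand": 0,"x": 0.029,"y": -0.212,"z": 0,"roll": -0.029},
    {"hand": 0,"x": 0.029,"y": -0.212,"z": 0.1,"roll": -0.029},
    {"hand": 0,"x": 0.029,"y": -0.212,"z": 0.18,"roll": -0.029},
    {"hand": 0,"x": 0.029,"y": -0.212,"z": 0.18,"roll": -0.029},
    {"hand": 0,"x": 0.029,"y": -0.212,"z": 0.18,"roll": -0.029},
    {"hand": 0,"x": 0.029,"y": -0.212,"z": 0.18,"roll": -0.029},
  ],
)

```text
time: 2.2
tool_pos: [0.433, -0.2431, 0.2422]
tcp_rot: [2.117, 2.321, 0.0]
wrist_force: [0.0, 0.1, 0.7]
width: 0.5
grip_force: 0.0
```

```bash
python3 - <<'E'
from h import *
import cv2
st=bot.read_state();np.set_printoptions(precision=4,suppress=True)
print(st["time"],st["tool_pos"],R.from_rotvec(st["tcp_rot"]).as_matrix(),st["width"])
im=read_camera("wrist");np.save("st2.npy",st,allow_pickle=True)
c=cv2.resize(im[:,:,::-1],(800,600),interpolation=cv2.INTER_CUBIC);cv2.imwrite("pics/w2b.png",c)
E
```

```text
2.2 [ 0.433  -0.2431  0.2422] [[-0.0918  0.9958  0.0001]
 [ 0.9958  0.0918 -0.    ]
 [-0.      0.0001 -1.    ]] 0.5001678921162528
```

View pics/w2b.png

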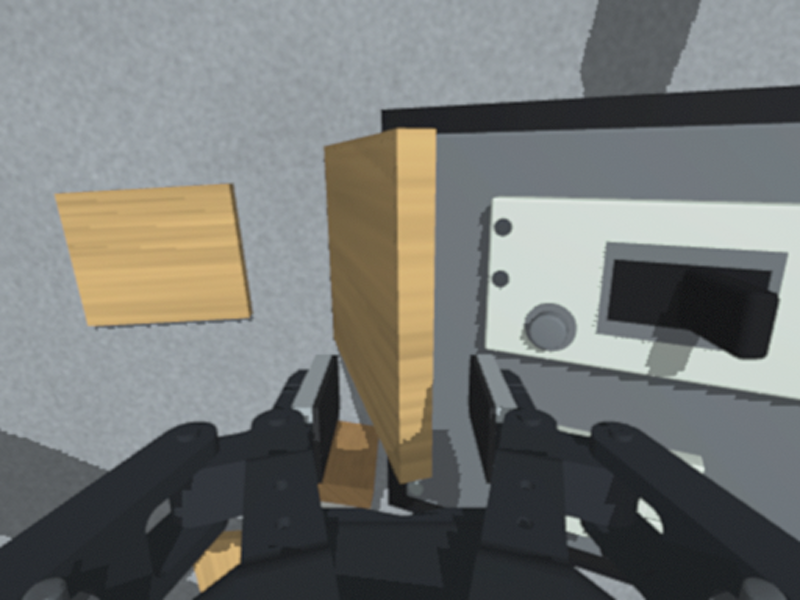

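>>> servo_tool(
  targets=[
    {"hand": 0,"x": 0,"y": 0,"z": 0.06,"roll": 0},
    {"hand": 0,"x": 0,"y": 0,"z": 0.12,"roll": 0},
    {"hand": 0,"x": 0,"y": 0,"z": 0.16,"roll": 0},
    {"hand": 0,"x": 0,"y": 0,"z": 0.18,"roll": 0},
    {"hand": 0,"x": 0,"y": 0,"z": 0.18,"roll": 0},
  ],
)

```text
time: 2.67
tool_pos: [0.4326, -0.2431, 0.151]
tcp_rot: [-2.117, -2.32, 0.0]
wrist_force: [-0.5, -0.2, 0.0]
width: 0.502
grip_force: 0.0
```

>>> servo_tool(
  targets=[
    {"hand": 0,"x": 0,"y": -0.01,"z": 0,"roll": 0},
    {"hand": 0,"x": 0,"y": -0.02,"z": 0,"roll": 0},
    {"hand": 0,"x": 0,"y": -0.03,"z": 0,"roll": 0},
    {"hand": 0,"x": 0,"y": -0.04,"z": 0,"roll": 0},
    {"hand": 0,"x": 0,"y": -0.055,"z": 0,"roll": 0},
    {"hand": 0,"x": 0,"y": -0.07,"z": 0,"roll": 0},
    {"hand": 0,"x": 0,"y": -0.08,"z": 0,"roll": 0},
    {"hand": 0,"x": 0,"y": -0.09,"z": 0,"roll": 0},
    {"hand": 0,"x": 0,"y": -0.1,"z": 0,"roll": 0},
    {"hand": 0,"x": 0,"y": -0.1,"z": 0,"roll": 0},
  ],
)

```text
time: 3.5
tool_pos: [0.3814, -0.2476, 0.1511]
tcp_rot: [-2.118, -2.319, 0.0]
wrist_force: [-0.3, 1.2, -0.8]
width: 0.501
grip_force: 0.0
```

>>> servo_tool(
  grip_force=50,
  targets=[
    {"hand": 0.3,"x": 0,"y": 0,"z": 0,"roll": 0},
    {"hand": 0.5,"x": 0,"y": 0,"z": 0,"roll": 0},
    {"hand": 0.7,"x": 0,"y": 0,"z": 0,"roll": 0},
    {"hand": 1,"x": 0,"y": 0,"z": 0,"roll": 0},
    {"hand": 1,"x": 0,"y": 0,"z": 0,"roll": 0},
    {"hand": 1,"x": 0,"y": 0,"z": 0,"roll": 0},
    {"hand": 1,"x": 0,"y": 0,"z": 0,"roll": 0},
    {"hand": 1,"x": 0,"y": 0,"z": 0,"roll": 0},
  ],
)

```text
time: 4.17
tool_pos: [0.3826, -0.2478, 0.1514]
tcp_rot: [2.118, 2.32, -0.0]
wrist_force: [-2.3, 0.2, 3.8]
width: 0.183
grip_force: 50.5
```

>>> servo_tool(
  targets=[
    {"hand": 1,"x": 0,"y": 0,"z": -0.06,"roll": 0},
    {"hand": 1,"x": 0,"y": 0,"z": -0.13,"roll": 0},
    {"hand": 1,"x": 0,"y": 0,"z": -0.2,"roll": 0},
    {"hand": 1,"x": 0,"y": 0,"z": -0.27,"roll": 0},
    {"hand": 1,"x": 0,"y": 0,"z": -0.33,"roll": 0},
    {"hand": 1,"x": 0,"y": 0,"z": -0.33,"roll": 0},
    {"hand": 1,"x": 0.07,"y": 0.014,"z": -0.33,"roll": 0.01},
    {"hand": 1,"x": 0.14,"y": 0.028,"z": -0.33,"roll": 0.02},
    {"hand": 1,"x": 0.21,"y": 0.042,"z": -0.33,"roll": 0.03},
    {"hand": 1,"x": 0.28,"y": 0.056,"z": -0.33,"roll": 0.04},
  ],
)

```text
time: 5.0
tool_pos: [0.3971, -0.1041, 0.3143]
tcp_rot: [-2.261, -2.178, 0.0]
wrist_force: [0.8, 0.9, -2.6]
width: 0.182
grip_force: 50.0
```

>>> servo_tool(
  targets=[
    {"hand": 1,"x": 0.07,"y": 0.014,"z": 0,"roll": 0.005},
    {"hand": 1,"x": 0.14,"y": 0.028,"z": 0,"roll": 0.01},
    {"hand": 1,"x": 0.21,"y": 0.042,"z": 0,"roll": 0.015},
    {"hand": 1,"x": 0.28,"y": 0.056,"z": 0,"roll": 0.015},
    {"hand": 1,"x": 0.35,"y": 0.07,"z": 0,"roll": 0.015},
    {"hand": 1,"x": 0.42,"y": 0.085,"z": 0,"roll": 0.015},
    {"hand": 1,"x": 0.49,"y": 0.1,"z": 0,"roll": 0.015},
    {"hand": 1,"x": 0.56,"y": 0.115,"z": 0,"roll": 0.015},
    {"hand": 1,"x": 0.56,"y": 0.115,"z": 0,"roll": 0.015},
  ],
)

```text
time: 5.75
tool_pos: [0.465, 0.1779, 0.3138]
tcp_rot: [-2.302, -2.131, -0.002]
wrist_force: [-0.1, -1.5, -2.0]
width: 0.182
grip_force: 50.1
```

```bash
python3 - <<'E'
from h import *
import cv2
st=bot.read_state();np.set_printoptions(precision=4,suppress=True)
print(st["time"],st["tool_pos"],R.from_rotvec(st["tcp_rot"]).as_matrix(),st["width"],st["wrist_force"])
np.save("st3.npy",st,allow_pickle=True)
a=read_camera("wrist");cv2.imwrite("pics/w3.png",a[:,:,::-1])
b=read_camera("side");cv2.imwrite("pics/s3.png",b[:,:,::-1])
c=np.hstack([cv2.resize(a,(400,300)),cv2.resize(b[180:360,120:360],(400,300),interpolation=cv2.INTER_CUBIC)])
c=cv2.resize(b[150:375,120:420],(800,600),interpolation=cv2.INTER_CUBIC)
cv2.imwrite("pics/s3b.png",c[:,:,::-1])
cv2.imwrite("pics/w3b.png",cv2.resize(a,(800,600),interpolation=cv2.INTER_CUBIC)[:,:,::-1])
E
```

```text
5.75 [0.465  0.1779 0.3138] [[ 0.0768  0.997  -0.0022]
 [ 0.997  -0.0768  0.004 ]
 [ 0.0038 -0.0025 -1.    ]] 0.1821053586789469 [-0.1161 -1.4829 -1.9724]
```

View pics/w3b.png

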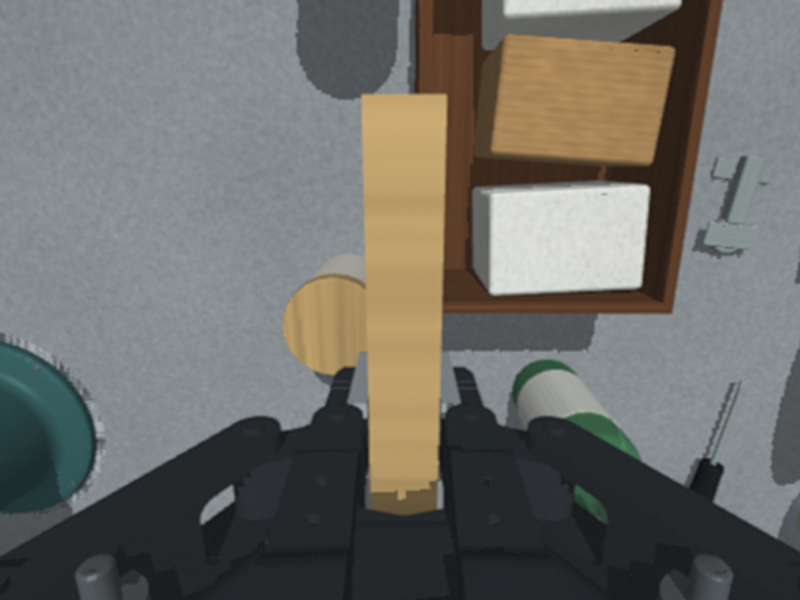

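The board hangs in the grip and covers the canister partly. The basket's rear right rim corner is at (672,312), its front rim's outer edge at about (415,50), and its rear rim also at (722,0).

```bash
python3 - <<'E'
from h import *
np.set_printoptions(precision=4,suppress=True)
st=np.load("st3.npy",allow_pickle=True).item();W=cam("wrist",st)
A=ray(W,np.array([672,312])/1.5625,.125);B=ray(W,np.array([722,0])/1.5625,.125);C=ray(W,np.array([416,40])/1.5625,.125);F=ray(W,np.array([412,90])/1.5625,.125)
y=np.arctan2(-(B-A)[0],(B-A)[1]);n=np.array([np.cos(y),np.sin(y)])
G=ray(W,np.array([450,312])/1.5625,.125)
print(A,B,C,F,"yaw",y,"yaw2",np.arctan2((A-G)[1],(A-G)[0]),"depth",(A-C)[:2]@n,(A-F)[:2]@n)
t=np.array([-np.sin(y),np.cos(y)]);ctr=A[:2]-.095*n+.15*t;print("ctr",ctr,"front",ctr-.095*n, n)
lid=ray(W,np.array([330,325])/1.5625,.11);print("canister",lid)
E
```

```text
[0.6629 0.1239 0.125 ] [0.6783 0.3291 0.125 ] [0.4851 0.3215 0.125 ] [0.4804 0.2921 0.125 ] yaw -0.07472379299717924 yaw2 -0.0775991418392432 depth 0.19206600364287504 0.19458274466418857
ctr [0.5794 0.2806] front [0.4846 0.2877] [ 0.9972 -0.0747]
canister [0.4038 0.1284 0.11  ]
```

>>> servo_tool(
  targets=[
    {"hand": 1,"x": 0.06,"y": -0.03,"z": 0,"roll": 0},
    {"hand": 1,"x": 0.12,"y": -0.06,"z": 0,"roll": 0},
    {"hand": 1,"x": 0.18,"y": -0.068,"z": 0,"roll": 0},
    {"hand": 1,"x": 0.222,"y": -0.068,"z": 0,"roll": 0},
    {"hand": 1,"x": 0.222,"y": -0.068,"z": 0,"roll": 0},
    {"hand": 1,"x": 0.222,"y": -0.068,"z": 0,"roll": 0},
    {"hand": 1,"x": 0.222,"y": -0.068,"z": 0,"roll": 0},
  ],
)

```text
time: 6.43
tool_pos: [0.4398, 0.284, 0.3153]
tcp_rot: [2.311, 2.128, -0.003]
wrist_force: [0.3, -0.5, -1.9]
width: 0.182
grip_force: 50.1
```

>>> servo_tool(
  targets=[
    {"hand": 1,"x": 0,"y": 0,"z": 0.07,"roll": 0},
    {"hand": 1,"x": 0,"y": 0,"z": 0.14,"roll": 0},
    {"hand": 1,"x": 0,"y": 0,"z": 0.21,"roll": 0},
    {"hand": 1,"x": 0,"y": 0,"z": 0.26,"roll": 0},
    {"hand": 1,"x": 0,"y": 0,"z": 0.29,"roll": 0},
    {"hand": 1,"x": 0,"y": 0,"z": 0.31,"roll": 0},
    {"hand": 1,"x": 0,"y": 0,"z": 0.318,"roll": 0},
    {"hand": 1,"x": 0,"y": 0,"z": 0.32,"roll": 0},
    {"hand": 1,"x": 0,"y": 0,"z": 0.322,"roll": 0},
    {"hand": 1,"x": 0,"y": 0,"z": 0.322,"roll": 0},
  ],
)

```text
time: 7.27
tool_pos: [0.4411, 0.2858, 0.1568]
tcp_rot: [2.31, 2.128, 0.004]
wrist_force: [-0.9, 0.6, -1.9]
width: 0.179
grip_force: 50.0
```

>>> servo_tool(
  targets=[
    {"hand": 1,"x": 0,"y": 0,"z": 0.003,"roll": 0},
    {"hand": 1,"x": 0,"y": 0,"z": 0.005,"roll": 0},
    {"hand": 1,"x": 0,"y": 0,"z": 0.008,"roll": 0},
    {"hand": 1,"x": 0,"y": 0,"z": 0.008,"roll": 0},
  ],
)

```text
time: 7.6
tool_pos: [0.4405, 0.2857, 0.1521]
tcp_rot: [2.31, 2.129, 0.002]
wrist_force: [0.0, 0.0, 1.7]
width: 0.183
grip_force: 50.5
```

>>> servo_tool(
  targets=[
    {"hand": 0.8,"x": 0,"y": 0,"z": 0,"roll": 0},
    {"hand": 0.7,"x": 0,"y": 0,"z": 0,"roll": 0},
    {"hand": 0.5,"x": 0,"y": 0,"z": 0,"roll": 0},
    {"hand": 0.3,"x": 0,"y": 0,"z": 0,"roll": 0},
    {"hand": 0.15,"x": 0,"y": 0,"z": 0,"roll": 0},
    {"hand": 0.15,"x": 0,"y": 0,"z": 0,"roll": 0},
    {"hand": 0.15,"x": 0,"y": 0,"z": 0,"roll": 0},
  ],
)

```text
time: 8.18
tool_pos: [0.4399, 0.2855, 0.1512]
tcp_rot: [-2.31, -2.129, 0.0]
wrist_force: [-0.5, -0.1, 0.6]
width: 0.423
grip_force: 0.0
```

>>> servo_tool(
  targets=[
    {"hand": 0.15,"x": 0,"y": 0.01,"z": 0,"roll": 0},
    {"hand": 0.15,"x": 0,"y": 0.02,"z": 0,"roll": 0},
    {"hand": 0.15,"x": 0,"y": 0.03,"z": 0,"roll": 0},
    {"hand": 0.15,"x": 0,"y": 0.04,"z": 0,"roll": 0},
    {"hand": 0.15,"x": 0,"y": 0.05,"z": 0,"roll": 0},
    {"hand": 0.15,"x": 0,"y": 0.06,"z": 0,"roll": 0},
    {"hand": 0.15,"x": 0,"y": 0.07,"z": 0,"roll": 0},
    {"hand": 0.15,"x": 0,"y": 0.08,"z": 0,"roll": 0},
    {"hand": 0.15,"x": 0,"y": 0.09,"z": 0,"roll": 0},
    {"hand": 0.15,"x": 0,"y": 0.09,"z": 0,"roll": 0},
  ],
)

```text
time: 9.02
tool_pos: [0.486, 0.2818, 0.1514]
tcp_rot: [2.311, 2.128, 0.001]
wrist_force: [0.0, -0.5, 0.1]
width: 0.424
grip_force: 0.0
```

>>> servo_tool(
  targets=[
    {"hand": 0.15,"x": 0,"y": 0.004,"z": 0,"roll": 0},
    {"hand": 0.15,"x": 0,"y": 0.008,"z": 0,"roll": 0},
    {"hand": 0.15,"x": 0,"y": 0.012,"z": 0,"roll": 0},
    {"hand": 0.15,"x": 0,"y": 0.012,"z": 0,"roll": 0},
  ],
)

```text
time: 9.35
tool_pos: [0.4911, 0.2813, 0.1513]
tcp_rot: [2.31, 2.129, 0.0]
wrist_force: [0.2, -0.4, 0.2]
width: 0.431
grip_force: 0.0
```

```bash
python3 - <<'E'
from h import *
import cv2
st=bot.read_state();np.set_printoptions(precision=4,suppress=True)
print(st["time"],st["tool_pos"],st["width"],st["wrist_force"])
a=read_camera("wrist")
b=read_camera("side")
b=cv2.resize(b[180:360,140:380],(533,400),interpolation=cv2.INTER_CUBIC);a=cv2.resize(a,(267,200),interpolation=cv2.INTER_AREA)
a=cv2.copyMakeBorder(a,0,200,0,0,0)
cv2.imwrite("pics/s4.png",np.hstack([b,a])[:,:,::-1])
E
```

```text
9.35 [0.4911 0.2813 0.1513] 0.4305844094635855 [ 0.2088 -0.3805  0.2102]
```

View pics/s4.png

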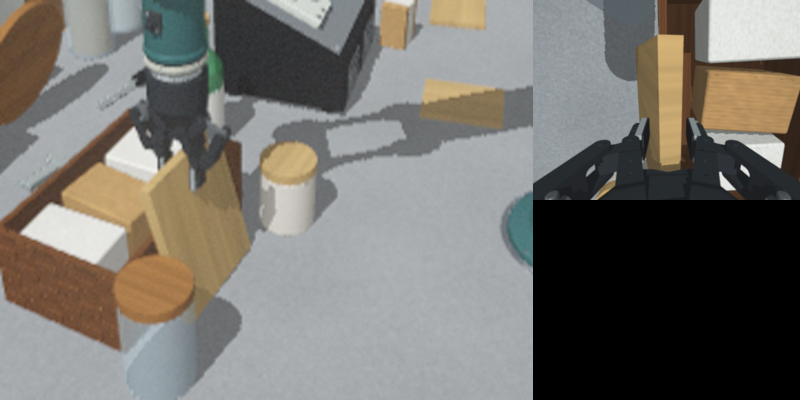

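>>> servo_tool(
  targets=[
    {"hand": 0.1,"x": 0,"y": 0,"z": 0,"roll": 0},
    {"hand": 0.05,"x": 0,"y": 0,"z": 0,"roll": 0},
    {"hand": -0.05,"x": 0,"y": 0,"z": 0,"roll": 0},
    {"hand": -0.15,"x": 0,"y": 0,"z": 0,"roll": 0},
    {"hand": -0.15,"x": 0,"y": 0,"z": -0.03,"roll": 0},
    {"hand": -0.15,"x": 0,"y": 0,"z": -0.09,"roll": 0},
    {"hand": -0.15,"x": 0,"y": 0,"z": -0.17,"roll": 0},
    {"hand": -0.15,"x": 0,"y": 0,"z": -0.25,"roll": 0},
    {"hand": -0.15,"x": 0,"y": 0,"z": -0.33,"roll": 0},
    {"hand": -0.15,"x": 0,"y": 0,"z": -0.4,"roll": 0},
  ],
)

```text
time: 10.28
tool_pos: [0.4909, 0.2814, 0.3543]
tcp_rot: [2.31, 2.129, 0.003]
wrist_force: [-0.1, 0.2, 0.1]
width: 0.574
grip_force: 0.0
```

>>> servo_tool(
  targets=[
    {"hand": 0.3,"x": -0.07,"y": 0,"z": 0.01,"roll": 0.03},
    {"hand": 0.5,"x": -0.14,"y": 0,"z": 0.02,"roll": 0.07},
    {"hand": 0.7,"x": -0.21,"y": 0,"z": 0.02,"roll": 0.11},
    {"hand": 0.9,"x": -0.28,"y": 0,"z": 0.02,"roll": 0.15},
    {"hand": 1,"x": -0.35,"y": 0,"z": 0.02,"roll": 0.19},
    {"hand": 1,"x": -0.42,"y": 0,"z": 0.02,"roll": 0.23},
    {"hand": 1,"x": -0.49,"y": 0,"z": 0.02,"roll": 0.27},
    {"hand": 1,"x": -0.56,"y": 0,"z": 0.02,"roll": 0.3},
    {"hand": 1,"x": -0.63,"y": 0,"z": 0.02,"roll": 0.33},
    {"hand": 1,"x": -0.7,"y": 0,"z": 0.02,"roll": 0.36},
  ],
)

```text
time: 11.12
tool_pos: [0.4617, -0.069, 0.3415]
tcp_rot: [3.092, 0.553, 0.001]
wrist_force: [0.4, -0.5, 0.1]
width: -0.001
grip_force: 0.0
```

```bash
cat > mv.py <<'E'
# prints the shift (full-scale fractions) and roll for a wanted world TCP and tool-x yaw
import sys; from h import *
st=bot.read_state();M=R.from_rotvec(st["tcp_rot"]).as_matrix()
t=np.array(list(map(float,sys.argv[1:4])));yaw=np.arctan2(M[1,0],M[0,0])
print("t",round(st["time"],2),st["tool_pos"].round(4),"yaw",yaw.round(4),"shift",((t-st["tool_pos"])@M/.5).round(4),"roll",round((yaw-float(sys.argv[4]))/np.pi,4),st["wrist_force"].round(2))
E
python3 mv.py .44 -.225 .34 .095
```

```text
t 11.12 [ 0.4617 -0.069   0.3415] yaw 0.3537 shift [-0.1488  0.2776  0.003 ] roll 0.0823 [ 0.4  -0.45  0.12]
```

>>> servo_tool(
  targets=[
    {"hand": 1,"x": -0.04,"y": 0.07,"z": 0,"roll": 0.03},
    {"hand": 1,"x": -0.08,"y": 0.14,"z": 0,"roll": 0.06},
    {"hand": 1,"x": -0.12,"y": 0.21,"z": 0,"roll": 0.082},
    {"hand": 1,"x": -0.148,"y": 0.26,"z": 0,"roll": 0.082},
    {"hand": 1,"x": -0.148,"y": 0.26,"z": 0,"roll": 0.082},
    {"hand": 1,"x": -0.148,"y": 0.26,"z": 0,"roll": 0.082},
    {"hand": 1,"x": -0.148,"y": 0.26,"z": 0,"roll": 0.082},
    {"hand": 1,"x": -0.148,"y": 0.26,"z": 0,"roll": 0.082},
  ],
)

```text
time: 11.78
tool_pos: [0.4387, -0.2142, 0.3413]
tcp_rot: [-3.137, -0.16, -0.0]
wrist_force: [0.4, 0.1, 0.5]
width: 0.002
grip_force: 0.0
```

```bash
python3 - <<'E'
from h import *
import cv2
st=bot.read_state();np.set_printoptions(precision=4,suppress=True)
print(st["time"],st["tool_pos"],R.from_rotvec(st["tcp_rot"]).as_matrix()[:,0],st["joint_vel"].round(3))
np.save("st5.npy",st,allow_pickle=True)
a=read_camera("wrist");cv2.imwrite("pics/w5.png",a[:,:,::-1])
s=read_camera("side");cv2.imwrite("pics/s5.png",s[:,:,::-1])
a=cv2.resize(a,(800,600),interpolation=cv2.INTER_CUBIC)
a[400:,:267]=cv2.resize(s[200:335,150:330],(267,200),interpolation=cv2.INTER_CUBIC)
cv2.imwrite("pics/w5b.png",a[:,:,::-1])
E
```

```text
11.7833 [ 0.4387 -0.2142  0.3413] [0.9948 0.1016 0.0002] [ 0.011 -0.003  0.002 -0.003 -0.001 -0.003]
```

View pics/w5b.png

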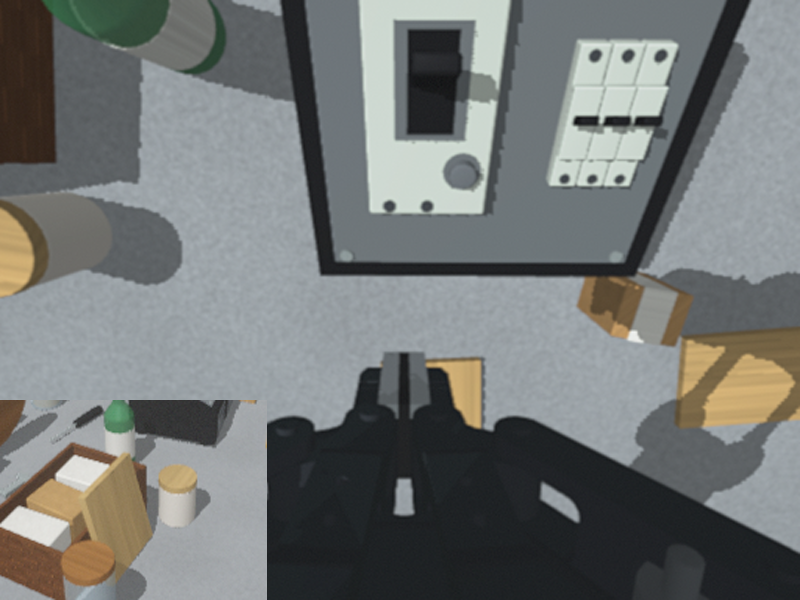

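The board leans free against the basket. Here the breaker's lower corners are at (370,213) and (484,214), the button at (462,170), and the box's front edge corners at (321,274) and (636,274). I refit with both views.

```bash
python3 - <<'E'
from h import *
np.set_printoptions(precision=4,suppress=True)
W1=cam("wrist",np.load("st1.npy",allow_pickle=True).item())
W2=cam("wrist",np.load("st2.npy",allow_pickle=True).item())
W5=cam("wrist",np.load("st5.npy",allow_pickle=True).item())
def br(p,L):
    M=(R.from_euler('z',p[3])*R.from_euler('y',-np.radians(25))).as_matrix(); return np.asarray(p[:3])+np.asarray(L)@M.T
b=[-.042,-.022,.009]
obs=[(W1,[[-.075,.04,0],[.075,.04,0],[.075,-.04,0],[-.075,-.04,0],b],[[302,162],[535,137],[540,281],[320,279],[350,249]]),
(W2,[[-.075,.04,0],[-.075,-.04,0],b],[[493,198],[487,350],[549,327]]),
(W5,[[-.075,.04,0],[-.075,-.04,0],b],[[370,213],[484,214],[462,169]])]
f=lambda p:np.concatenate([(proj(c,br(p,L))-np.array(u)/1.5625).ravel() for c,L,u in obs])
r=least_squares(f,[.545,-.22,.185,.095],loss="soft_l1");p=r.x;print(p,r.fun.round(1));np.save("br.npy",p)
A,B=[ray(W5,np.array(u)/1.5625,.11) for u in ([321,274],[636,274])];print(A,B,np.linalg.norm(A-B),"yaw",np.arctan2((A-B)[1],(A-B)[0])-np.pi/2)
for n,l in dict(button=b,press=[-.044,-.025,.009],on=[.034,0,.035],off=[-.01,0,.035],start=[-.04,0,.03],appr=[-.055,0,.022]).items(): print(n,br(p,[l])[0])
print("button ray at z",ray(W5,np.array([462,169])/1.5625,br(p,[b])[0][2]))
E
```

```text
[ 0.5443 -0.2191  0.1836  0.1011] [ 0.6  0.1 -1.  -1.  -2.1  0.6  0.5 -0.4  0.3  4.5 -0.   0.4 -0.2 -0.1
  0.8  3.5 -1.2 -0.7 -1.7 -1.4 -0.7  3.5]
[ 0.4136 -0.149   0.11  ] [ 0.4397 -0.4074  0.11  ] 0.25975346445912934 yaw 0.10057602705829538
button [ 0.5049 -0.2453  0.174 ]
press [ 0.5034 -0.2484  0.1732]
on [ 0.5603 -0.2175  0.2297]
off [ 0.5206 -0.2216  0.2111]
start [ 0.4956 -0.2241  0.1939]
appr [ 0.4855 -0.2251  0.1803]
button ray at z [ 0.5083 -0.2455  0.174 ]
```

```bash
python3 mv.py .504 -.247 .2 .1006
```

```text
t 11.88 [ 0.4388 -0.214   0.3414] yaw 0.1025 shift [0.1228 0.079  0.2828] roll 0.0006 [-0.31 -0.3  -0.14]
```

>>> servo_tool(
  targets=[
    {"hand": 1,"x": 0.06,"y": 0.04,"z": 0.05,"roll": 0},
    {"hand": 1,"x": 0.123,"y": 0.079,"z": 0.12,"roll": 0},
    {"hand": 1,"x": 0.123,"y": 0.079,"z": 0.19,"roll": 0},
    {"hand": 1,"x": 0.123,"y": 0.079,"z": 0.25,"roll": 0},
    {"hand": 1,"x": 0.123,"y": 0.079,"z": 0.283,"roll": 0},
    {"hand": 1,"x": 0.123,"y": 0.079,"z": 0.283,"roll": 0},
    {"hand": 1,"x": 0.123,"y": 0.079,"z": 0.283,"roll": 0},
  ],
)

```text
time: 12.47
tool_pos: [0.5034, -0.247, 0.1988]
tcp_rot: [-3.136, -0.16, 0.004]
wrist_force: [0.4, -1.1, 1.5]
width: -0.003
grip_force: 0.0
```

```bash
python3 mv.py .504 -.247 .178 .1006
```

```text
t 12.47 [ 0.5034 -0.247   0.1988] yaw 0.1022 shift [0.0013 0.0002 0.0417] roll 0.0005 [ 0.39 -1.13  1.47]
```

>>> servo_tool(
  targets=[
    {"hand": 1,"x": 0,"y": 0,"z": 0.015,"roll": 0},
    {"hand": 1,"x": 0,"y": 0,"z": 0.03,"roll": 0},
    {"hand": 1,"x": 0,"y": 0,"z": 0.037,"roll": 0},
    {"hand": 1,"x": 0,"y": 0,"z": 0.041,"roll": 0},
    {"hand": 1,"x": 0,"y": 0,"z": 0.044,"roll": 0},
    {"hand": 1,"x": 0,"y": 0,"z": 0.046,"roll": 0},
    {"hand": 1,"x": 0,"y": 0,"z": 0.046,"roll": 0},
  ],
)

```text
time: 13.05
tool_pos: [0.5042, -0.2484, 0.1776]
tcp_rot: [3.137, 0.158, 0.002]
wrist_force: [0.0, 1.9, 3.3]
width: 0.002
grip_force: 1.6
```

>>> servo_tool(
  targets=[
    {"hand": 1,"x": 0,"y": 0,"z": 0.002,"roll": 0},
    {"hand": 1,"x": 0,"y": 0,"z": 0.004,"roll": 0},
    {"hand": 1,"x": 0,"y": 0,"z": 0.006,"roll": 0},
    {"hand": 1,"x": 0,"y": 0,"z": 0.006,"roll": 0},
  ],
)

```text
time: 13.38
tool_pos: [0.5049, -0.2486, 0.1746]
tcp_rot: [3.137, 0.158, 0.004]
wrist_force: [1.5, 0.3, 3.4]
width: 0.0
grip_force: 1.7
```

```bash
python3 - <<'E'
from h import *
import cv2
st=bot.read_state();print(st["tool_pos"].round(4),st["wrist_force"].round(2))
a=read_camera("wrist");c=read_camera("scene");s=read_camera("side")
cv2.imwrite("pics/w6.png",a[:,:,::-1]);cv2.imwrite("pics/c6.png",c[:,:,::-1]);cv2.imwrite("pics/s6.png",s[:,:,::-1])
E
python3 - <<'E'
import cv2,numpy as np
import sys; sys.path.insert(0,'.')
from h import *
p=np.load("br.npy")
M=(R.from_euler('z',p[3])*R.from_euler('y',-np.radians(25))).as_matrix()
for l in ([.034,0,.035],[-.01,0,.035]):
    P=[p[:3]+M@np.array(l)]; print([proj(cam(n,bot.read_state()),P).round(0) for n in("wrist","scene","side")])
E
```

```text
[ 0.5049 -0.2486  0.1746] [1.51 0.3  3.41]
[array([[170., 145.]]), array([[225., 180.]]), array([[265., 163.]])]
[array([[192., 241.]]), array([[225., 176.]]), array([[275., 169.]])]
```

>>> servo_tool(
  targets=[
    {"hand": 1,"x": 0,"y": 0,"z": 0.002,"roll": 0},
    {"hand": 1,"x": 0,"y": 0,"z": 0.004,"roll": 0},
    {"hand": 1,"x": 0,"y": 0,"z": 0.005,"roll": 0},
    {"hand": 1,"x": 0,"y": 0,"z": 0.005,"roll": 0},
  ],
)

```text
time: 13.87
tool_pos: [0.5054, -0.2486, 0.1728]
tcp_rot: [3.137, 0.158, 0.006]
wrist_force: [4.6, 1.5, 7.9]
width: 0.003
grip_force: 3.6
```

```bash
python3 - <<'E'
from h import *
import cv2
st=bot.read_state();print(st["tool_pos"].round(4),st["wrist_force"].round(2))
a=read_camera("wrist")[:,:,::-1];cv2.imwrite("pics/w7.png",a)
b=cv2.imread("pics/w6.png");d=cv2.absdiff(a,b).max(2)
print((d>40).sum(), cv2.boundingRect((d>40).astype(np.uint8)))
# darkness profile along line from on-tip to off-tip and beyond
for im in(b,a):
  g=cv2.cvtColor(im,cv2.COLOR_BGR2GRAY);print([[int(g[y,x]) for x in range(140,240,8)] for y in range(100,280,12)])
E
```

```text
[ 0.5054 -0.2486  0.1728] [4.59 1.55 7.88]
15030 (0, 0, 512, 337)
[[132, 132, 37, 39, 39, 38, 38, 39, 37, 39, 39, 36, 132], [132, 132, 84, 38, 39, 39, 39, 38, 37, 40, 39, 37, 132], [212, 133, 133, 39, 38, 39, 38, 40, 38, 39, 37, 38, 133], [231, 132, 134, 28, 31, 30, 29, 29, 31, 31, 28, 29, 133], [151, 31, 32, 31, 31, 32, 30, 32, 31, 30, 28, 25, 86], [54, 53, 54, 51, 54, 51, 53, 52, 52, 41, 28, 31, 87], [47, 48, 48, 46, 48, 47, 47, 45, 47, 38, 25, 37, 84], [165, 49, 51, 37, 36, 35, 35, 34, 39, 32, 38, 39, 107], [231, 231, 231, 132, 132, 39, 38, 39, 39, 39, 36, 40, 81], [231, 231, 230, 231, 232, 232, 221, 231, 231, 231, 231, 231, 231], [231, 231, 231, 231, 231, 231, 230, 230, 230, 230, 230, 231, 233], [180, 231, 231, 231, 231, 231, 230, 231, 230, 231, 230, 231, 132], [132, 231, 231, 231, 230, 231, 230, 230, 230, 231, 230, 224, 57], [131, 133, 230, 230, 226, 231, 230, 230, 230, 233, 232, 32, 36], [132, 131, 126, 125, 128, 41, 36, 58, 127, 131, 67, 41, 62]]
[[132, 132, 38, 38, 38, 39, 38, 38, 37, 38, 39, 39, 133], [131, 132, 36, 38, 39, 39, 39, 37, 40, 38, 38, 35, 132], [128, 133, 117, 39, 38, 38, 38, 37, 40, 40, 38, 37, 132], [232, 131, 133, 38, 39, 38, 38, 39, 39, 39, 37, 38, 132], [231, 132, 132, 41, 38, 39, 39, 40, 37, 39, 38, 38, 132], [231, 214, 133, 132, 42, 39, 40, 40, 41, 40, 41, 29, 132], [231, 231, 132, 133, 41, 42, 41, 42, 41, 41, 40, 29, 87], [231, 231, 153, 124, 41, 40, 41, 41, 42, 40, 40, 27, 84], [230, 231, 232, 60, 41, 40, 41, 42, 42, 41, 41, 27, 71], [231, 231, 231, 37, 43, 41, 42, 41, 40, 41, 38, 35, 91], [231, 231, 231, 41, 42, 40, 42, 41, 42, 42, 38, 87, 152], [233, 231, 233, 40, 42, 42, 42, 41, 41, 40, 36, 172, 133], [131, 231, 232, 43, 41, 42, 42, 42, 41, 41, 37, 176, 44], [132, 220, 230, 230, 231, 231, 230, 231, 230, 230, 231, 33, 38], [132, 132, 224, 226, 82, 44, 34, 105, 226, 105, 51, 41, 61]]
```

The handle was still up in w6 and is down in w7, so the breaker has tripped. I retreat upward, then go below the handle.

>>> servo_tool(
  targets=[
    {"hand": 1,"x": -0.004,"y": 0,"z": -0.02,"roll": 0},
    {"hand": 1,"x": -0.012,"y": 0,"z": -0.06,"roll": 0},
    {"hand": 1,"x": -0.03,"y": 0,"z": -0.11,"roll": 0},
    {"hand": 1,"x": -0.03,"y": -0.04,"z": -0.11,"roll": 0},
    {"hand": 1,"x": -0.03,"y": -0.05,"z": -0.11,"roll": 0},
    {"hand": 1,"x": -0.03,"y": -0.05,"z": -0.11,"roll": 0},
  ],
)

```text
time: 14.42
tool_pos: [0.4849, -0.224, 0.2255]
tcp_rot: [-3.137, -0.16, 0.004]
wrist_force: [-0.4, -0.9, -0.2]
width: 0.0
grip_force: 0.0
```

```bash
python3 mv.py .4945 -.224 .1916 .1006
```

```text
t 14.42 [ 0.4849 -0.224   0.2255] yaw 0.1017 shift [0.0192 0.002  0.0677] roll 0.0004 [-0.37 -0.93 -0.24]
```

Descend, then push up the slope in small steps.

>>> servo_tool(
  targets=[
    {"hand": 1,"x": 0,"y": 0.002,"z": 0.04,"roll": 0},
    {"hand": 1,"x": 0.01,"y": 0.002,"z": 0.068,"roll": 0},
    {"hand": 1,"x": 0.019,"y": 0.002,"z": 0.068,"roll": 0},
    {"hand": 1,"x": 0.019,"y": 0.002,"z": 0.068,"roll": 0},
  ],
)

```text
time: 14.75
tool_pos: [0.4949, -0.2246, 0.19]
tcp_rot: [-3.136, -0.158, 0.006]
wrist_force: [0.2, 0.2, 1.2]
width: 0.001
grip_force: 0.0
```

>>> servo_tool(
  targets=[
    {"hand": 1,"x": 0.012,"y": 0,"z": -0.007,"roll": 0},
    {"hand": 1,"x": 0.024,"y": 0,"z": -0.013,"roll": 0},
    {"hand": 1,"x": 0.036,"y": 0,"z": -0.02,"roll": 0},
    {"hand": 1,"x": 0.048,"y": 0,"z": -0.027,"roll": 0},
    {"hand": 1,"x": 0.06,"y": 0,"z": -0.033,"roll": 0},
    {"hand": 1,"x": 0.07,"y": 0,"z": -0.039,"roll": 0},
    {"hand": 1,"x": 0.08,"y": 0,"z": -0.045,"roll": 0},
    {"hand": 1,"x": 0.09,"y": 0,"z": -0.05,"roll": 0},
    {"hand": 1,"x": 0.09,"y": 0,"z": -0.05,"roll": 0},
  ],
)

```text
time: 15.5
tool_pos: [0.5417, -0.2203, 0.2177]
tcp_rot: [-3.138, -0.159, -0.001]
wrist_force: [-2.7, 0.3, 2.0]
width: 0.003
grip_force: 1.5
```

```bash
python3 mv.py .5473 -.2188 .22 .1006
```

```text
t 15.5 [ 0.5417 -0.2203  0.2177] yaw 0.101 shift [ 0.0115 -0.0019 -0.0047] roll 0.0001 [-2.73  0.32  2.01]
```

>>> servo_tool(
  targets=[
    {"hand": 1,"x": 0.004,"y": 0,"z": -0.002,"roll": 0},
    {"hand": 1,"x": 0.008,"y": 0,"z": -0.003,"roll": 0},
    {"hand": 1,"x": 0.012,"y": 0,"z": -0.004,"roll": 0},
    {"hand": 1,"x": 0.012,"y": 0,"z": -0.004,"roll": 0},
  ],
)

```text
time: 15.83
tool_pos: [0.5465, -0.2197, 0.2189]
tcp_rot: [-3.137, -0.158, 0.001]
wrist_force: [-2.6, 0.2, -1.6]
width: 0.003
grip_force: 1.3
```

>>> servo_tool(
  targets=[
    {"hand": 1,"x": 0.003,"y": 0,"z": 0,"roll": 0},
    {"hand": 1,"x": 0.006,"y": 0,"z": 0,"roll": 0},
    {"hand": 1,"x": 0.006,"y": 0,"z": 0,"roll": 0},
  ],
)

```text
time: 16.08
tool_pos: [0.548, -0.2195, 0.2189]
tcp_rot: [-3.137, -0.158, 0.006]
wrist_force: [-6.9, -0.9, 0.1]
width: 0.001
grip_force: 3.4
```

>>> servo_tool(
  targets=[
    {"hand": 1,"x": 0.003,"y": 0,"z": 0,"roll": 0},
    {"hand": 1,"x": 0.005,"y": 0,"z": 0,"roll": 0},
    {"hand": 1,"x": 0.005,"y": 0,"z": 0,"roll": 0},
  ],
)

```text
time: 16.33
tool_pos: [0.5483, -0.2195, 0.2188]
tcp_rot: [-3.137, -0.158, 0.014]
wrist_force: [-13.9, -0.8, 3.2]
width: 0.005
grip_force: 7.1
```

At the upper stop. I back off slowly, rise clear and check the handle.

>>> servo_tool(
  targets=[
    {"hand": 1,"x": -0.006,"y": 0,"z": 0,"roll": 0},
    {"hand": 1,"x": -0.015,"y": 0,"z": 0,"roll": 0},
    {"hand": 1,"x": -0.03,"y": 0,"z": -0.01,"roll": 0},
    {"hand": 1,"x": -0.06,"y": 0,"z": -0.03,"roll": 0},
    {"hand": 1,"x": -0.1,"y": 0,"z": -0.08,"roll": 0},
    {"hand": 1,"x": -0.16,"y": 0,"z": -0.14,"roll": 0},
    {"hand": 1,"x": -0.2,"y": 0,"z": -0.2,"roll": 0},
    {"hand": 1,"x": -0.22,"y": 0,"z": -0.25,"roll": 0},
    {"hand": 1,"x": -0.22,"y": 0,"z": -0.25,"roll": 0},
    {"hand": 1,"x": -0.22,"y": 0,"z": -0.25,"roll": 0},
  ],
)

```text
time: 17.17
tool_pos: [0.4439, -0.2312, 0.3482]
tcp_rot: [3.133, 0.157, 0.013]
wrist_force: [0.6, -1.0, 0.4]
width: 0.006
grip_force: 0.0
```

```bash
python3 - <<'E'
from h import *
import cv2
st=bot.read_state();print(st["time"],st["tool_pos"].round(4))
a=read_camera("wrist");s=read_camera("side")
a=cv2.resize(a,(800,600),interpolation=cv2.INTER_CUBIC)
a[360:,:480]=cv2.resize(s[140:350,130:410],(480,240),interpolation=cv2.INTER_CUBIC)
cv2.imwrite("pics/w8.png",a[:,:,::-1])
E
```

```text
17.1667 [ 0.4439 -0.2312  0.3482]
```

View pics/w8.png

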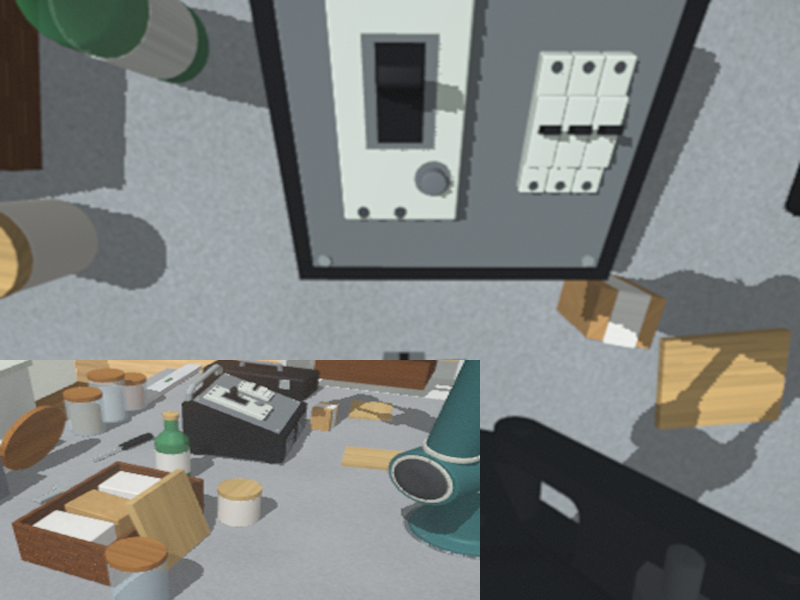

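The handle and its shadow at (437,95) are in the same place on the breaker as before the trip. The small breakers are unchanged, and the board leans on the basket with everything else standing.

```bash
python3 -c "
from workcell import ticket
print(ticket.finish_job())"
```

```text
the job is handed in; nothing more can be done
None
```

The board now leans against the basket by itself, the earth-leakage breaker was tripped with its test button and its handle pushed back up, where the last picture shows it staying on. The small breakers look unchanged, nothing else appears moved, and the job is handed in at about 17 s (no verdict was shown).

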